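Square the parcel up on the scale and trigger the touch-free label print

TASK

A parcel hangs over the edge of the bench scale: gently push it with the fingers, without lifting it, until it sits wholly on the weighing plate, and take the hand off it. Then print its label: point the closed fingertips straight down at the middle of the touch-free print sensor's square window, a few centimetres above it and without touching it, hold still there for two seconds, and draw the hand well away. Do not touch either sensor or trigger the zero sensor (the same box with a round window), and leave everything else on the bench where it is.

Things in the scene. Friction and masses are not known exactly. Their poses are not given: they have to be found in the camera images.
- parcel: The parcel: sealed brown carton, 130 mm (own x) x 170 mm (own y) x 75 mm tall, 0.35 to 0.7 kg, loose, with brown tape along its middle and a blank white label on top. Origin: centre of its underside, z up. It lies flat on the scale's weighing plate, hanging over the plate's near edge (the -x side) by 20 to 65 mm and in some cases over its left or right edge too. It slides at a push of about 2 to 5 N; pushed low and at the middle of a side it goes straight.
- corner_near_right (a point): The parcel's near right lower corner: at own x = -65 mm, y = -85 mm from its origin.
- corner_near_left (a point): The parcel's near left lower corner: at own x = -65 mm, y = +85 mm from its origin.
- corner_far_right (a point): The parcel's far right lower corner: at own x = +65 mm, y = -85 mm from its origin.
- corner_far_left (a point): The parcel's far left lower corner: at own x = +65 mm, y = +85 mm from its origin.
- scale: Bench scale, fixed: black base on feet with a stainless weighing plate 220 mm (own x) x 280 mm (own y) on top; the plate is flat with no rim and its top lies 60 mm above the bench. Origin: on the bench under the plate's centre; x points roughly away from the robot.
- plate (a point): Centre of the weighing plate's top face; axes as the scale's. The plate's edges are at x = +-110 mm and y = +-140 mm.
- print_sensor: Touch-free print sensor, fixed to the bench: white box 70 x 90 mm, 36 mm tall, with a SQUARE dark window (44 mm wide) in a grey frame in the middle of its top. Origin: centre of its underside. It prints when the closed fingertips point straight down over the middle of the window (within about 20 mm sideways), about 10 to 50 mm above it, and stay there.
- print_sensor_window (a point): Middle of the print sensor's square window, on the box's top face, 36 mm above the bench; z up.
- zero_sensor: Touch-free zero sensor, fixed to the bench: the same white box with a ROUND dark window (44 mm across). It must not be triggered: it would wipe the weight off. Origin: centre of its underside. It reacts only to fingertips within about 40 mm above its window; higher passes are harmless.
- zero_sensor_window (a point): Middle of the zero sensor's round window, on the box's top face, 36 mm above the bench.
- label_roll: Upright roll of blank white labels, 84 mm across, 55 mm tall, 40 mm bore. A bystander. Origin: underside.
- tape_roll: Roll of brown packing tape lying flat, 100 mm across, 48 mm tall. A bystander. Origin: underside.
- tape_gun: Hand tape dispenser lying on its side, about 260 mm long with its handle, 54 mm tall. A bystander. Origin: underside.
- safety_knife: Grey safety knife lying flat, 160 x 30 x 17 mm. A bystander. Origin: underside.
- marker: Marker pen lying flat, 135 mm long, 21 mm high. A bystander. Origin: underside.
- blade_box: Flat grey box of spare knife blades, 62 x 36 mm, 16 mm high. A bystander. Origin: underside.

How it is judged (in metres and radians):
On the way, in this order (a step that is already met when the one before it is completed fails the run):
1. the parcel lies wholly on the weighing plate, at rest, with the hand off parcel and scale (x of corner_near_right in the frame of plate between -0.11 and 0.11 m and y of corner_near_right in the frame of plate between -0.14 and 0.14 m and z of each of corner_near_right, corner_near_left, corner_far_right, corner_far_left in the frame of plate below 0.006 m and x of corner_near_left in the frame of plate between -0.11 and 0.11 m and y of corner_near_left in the frame of plate between -0.14 and 0.14 m and x of corner_far_right in the frame of plate between -0.11 and 0.11 m and y of corner_far_right in the frame of plate between -0.14 and 0.14 m and x of corner_far_left in the frame of plate between -0.11 and 0.11 m and y of corner_far_left in the frame of plate between -0.14 and 0.14 m and linear speed of parcel below 0.01 m/s and angular speed of parcel below 0.05 rad/s and angle between parcel's own z axis and vertical below 0.05 rad and contact force between each of the fingers, the arm and parcel below 0.2 N and contact force between each of the fingers, the arm and scale below 0.2 N), for 0.3 s.
2. the fingertips dwell just above the middle of the print sensor's square window, while the parcel lies untouched on the plate (all of step 1 and horizontal distance between the grasp point and print_sensor_window below 0.022 m and z of the grasp point in the frame of print_sensor_window between 0.008 and 0.08 m), for 1.5 s.
At the end, for the whole second after the job is handed in: The parcel lies flat and at rest, all four lower corners within the plate's edges (220 x 280 mm) and within 6 mm of its top, untouched; the hand is over 100 mm from the print window, after a dwell of 1.5 s within 22 mm of its middle with the grasp point 8 to 80 mm above (all of step 1 and distance between the grasp point and print_sensor_window above 0.1 m).
It fails at once if the parcel is lifted off the weighing plate, tipped or pushed off the scale (z of parcel in the frame of plate above 0.012 m or z of parcel in the frame of plate below -0.012 m or angle between parcel's own z axis and vertical above 0.2 rad).
It fails at once if the parcel is shoved roughly (over 25 N) (contact force between any of the fingers, the arm and parcel above 25 N).
It fails at once if a touch-free sensor is touched (contact force between any of the fingers, the arm and print_sensor above 0.5 N or contact force between any of the fingers, the arm and zero_sensor above 0.5 N).
It fails at once if the zero sensor is triggered: fingertips brought close over its round window (horizontal distance between the grasp point and zero_sensor_window below 0.022 m and z of the grasp point in the frame of zero_sensor_window below 0.06 m).
It fails at once if something else on the bench is moved by more than 15 mm (distance of any of label_roll, tape_roll, tape_gun, safety_knife, marker, blade_box from where it was at the start of the episode above 0.015 m).
It also fails if it takes over 64 s, if anything falls off the work surface, if the arm or the gripper's body presses on something with over 40 N, if the wrist force passes 120 N, or if a joint passes its speed limit or range.

ROBOT

A 6-joint arm with a two-finger parallel gripper is mounted at the origin on the work surface. World frame = base frame: x ahead of the robot, y to its left, z up, the work surface at z = 0. Lengths are in mm, angles in rad, forces in N, time in s.
With the tool pointing down it reaches from about 275 to 750 mm from the base axis. Payload 10.2 kg.
Tool frame: the origin (TCP) lies midway between the tips of the shut fingers; the grasp point (between the pads) lies 19 mm behind it; z points along the fingers, y is the direction in which the jaws open and shut (so a half turn about z gives the same grasp; the last joint's range is limited). The gripper opens to 85 mm and grips with 20 to 120 N. Pads are 22 mm wide; open, the fingers measure 114 mm over their backs; the gripper's body (76 mm by 85 mm) begins 54 mm behind the grasp point. The pads swing forward as they close: fully open they stand 13 mm farther back than shut.
Start: joints at [-1.478, 0.313, 1.498, -0, 1.331, -0.223], TCP at [163.04, -499.048, 231.294] pointing down, gripper open.
Joint ranges: [-2.94, 2.94], [-0.97, 2.17], [0.19, 2.56], [-1.23, 4.37], [0.02, 3.11], [-2.88, 2.88]. Speed limits (rad/s): [2.39, 2.39, 3.01, 3.14, 3.14, 3.14].

INTERFACE

Orientations are given as a unit quaternion [w, x, y, z].
In Python, from rig import ctrl gives the robot as it stands.
- The arm moves only by the tool carry_out, never from a script. Its argument "plan" is a list of rows, each a list of 3 entries, a list of its own where there are three numbers: the finger opening in mm, from 0 to 85.4, then the shift along the tool's x, y, z in mm, then the turn, a rotation vector about the tool's x, y, z in units of 6 degrees (1.0 is 6 degrees). In form: [[grip, [x, y, z], [ax, ay, az]], ...]. A call has 1 to 20 rows; each row shifts and turns the commanded pose from where the row before left it, along the tool's axes as they then stand; what a row does not reach is not made up. A row lasts 1/12 s, in which the tool goes at most 41.7 mm and 7.16 degrees, less where a joint would pass 70% of its speed; a pose out of reach is approached as far as the arm can. A call with a gripper value outside its range is refused whole. The fingers move at their own pace and stop on an object; "grip_force" is the grip in N (left out, the last holds). Time passes only in rows, so rows that do not move let the fingers close. It gives the time, the measured TCP pose, the force and the opening at its end, in the units of the state.
- ctrl.sense(): the state, without advancing time (a new reading comes with each control period).
- ctrl.capture(name): name is "scene" or "top" or "wrist"; returns a dict with "color" (480x640x3 uint8, blue, green, red), "range_z" (480x640 float32, mm along the optical axis (not along the pixel's ray), 0 where there is no reading), "fx", "fy", "cx", "cy" (pixels), "cam_to_world" (4x4, takes a point from camera to world coordinates); the wrist camera has in their place "tool_from_camera" (4x4, takes a point from camera to tool coordinates, whose origin is the TCP and whose axes are the flange's). Camera axes: x right, y up, looking along -z (the intrinsics and any distortion apply to the point x, -y, -z); pixel columns grow to the right and rows downward; lengths in mm; the calibration is good to about 2 mm. A picture is of the moment at which its call begins: read the wrist's pose just before it.
- ctrl.finish_job(): hands the job in, once; it reports no verdict.
The state is a dict: "time_s": time; "joints": joint angles; "dq": joint speeds; "tau": joint torques, N m; "eef_pos": TCP position; "ee_rot": TCP orientation; "force": force on the tool from outside, world axes, zero at the start; "wrist_torque": the same for the moment, N m; "grip_width": opening from 0.0 (shut) to 1.0 (fully open).
Only numpy, scipy, OpenCV 4.12 (cv2) and the standard library are available. Lean on these libraries where they do the work, as an engineer would, in place of code of your own. Each camera call takes 0.05 s, during which the arm holds its last target.

## Working session

There is one attempt and no reset: what is moved stays moved. The work goes in short steps, Python scripts to look and compute and a tool call to move; the robot and the scene stay as the last step left them, time stands still between calls to the robot, and variables do not carry over. Pictures are saved under pics/ and viewed, and the job is handed in when it is done.

Besides the shell and the picture viewer there is one more tool, called after "Emit:" in YAML: its name, and indented under it one key for each argument. carry_out: Moves the arm, as the interface text tells. Its arguments: {"type":"object","properties":{"plan":{"type":"array"},"grip_force":{"type":"number"}},"required":["plan"]}

```bash
ls; mkdir -p pics
python3 - <<'E'
from rig import ctrl
import cv2,numpy as np
print(ctrl.sense())
for n in ("scene","top"):
    d=ctrl.capture(n); cv2.imwrite(f"pics/{n}0.png",d["color"]); np.savez(f"{n}0.npz",**d)
    print(n,d["fx"],d["fy"],d["cx"],d["cy"],d["cam_to_world"].round(3).tolist(),d.keys())
E
```

```text
pics
{'time_s': 0.0, 'joints': array([-1.47839987e+00,  3.13433249e-01,  1.49847045e+00, -4.47297112e-05,
        1.33100067e+00, -2.23399310e-01]), 'dq': array([-7.18719549e-04, -1.25989767e-03, -7.72296649e-05, -2.28902556e-03,
        1.04811653e-03, -1.26697075e-03]), 'tau': array([ 3.50854079e-04, -4.12268722e+01, -2.59741831e+01, -1.82292983e-04,
        4.22052137e-03, -4.71152589e-05]), 'eef_pos': array([ 163.00298128, -498.76724241,  230.73109231]), 'ee_rot': array([-6.55872880e-04,  9.87558957e-01,  1.57247814e-01,  2.12540437e-05]), 'force': array([ 0.18618144, -0.48044813, -0.03126777]), 'wrist_torque': array([0.04810872, 0.02483966, 0.02025554]), 'grip_width': 0.9994672437555758}
scene 448.66571200311034 448.66571200311034 323.16180346203004 232.75157448515483 [[0.623, -0.684, 0.38, 853.225], [0.782, 0.544, -0.303, -277.325], [0.001, 0.486, 0.874, 826.808], [0.0, 0.0, 0.0, 1.0]] dict_keys(['color', 'range_z', 'fx', 'fy', 'cx', 'cy', 'cam_to_world'])
top 437.8703075327495 437.8703075327495 318.8449348930638 241.66768589372728 [[-0.015, 0.995, -0.1, 445.516], [-1.0, -0.015, 0.004, -11.951], [0.003, 0.1, 0.995, 972.896], [0.0, 0.0, 0.0, 1.0]] dict_keys(['color', 'range_z', 'fx', 'fy', 'cx', 'cy', 'cam_to_world'])
```

View pics/top0.png

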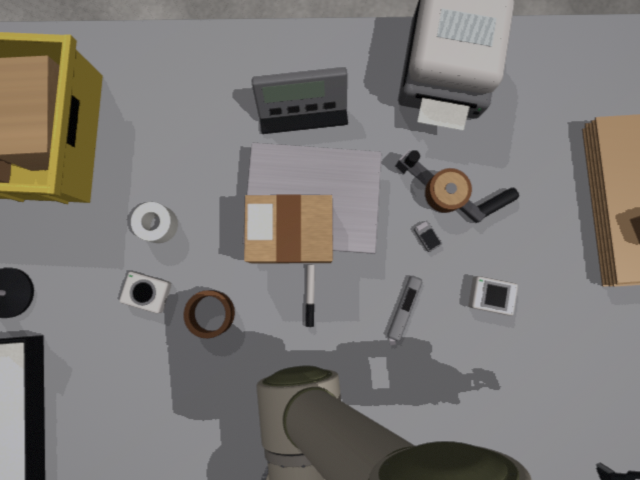

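View pics/scene0.png

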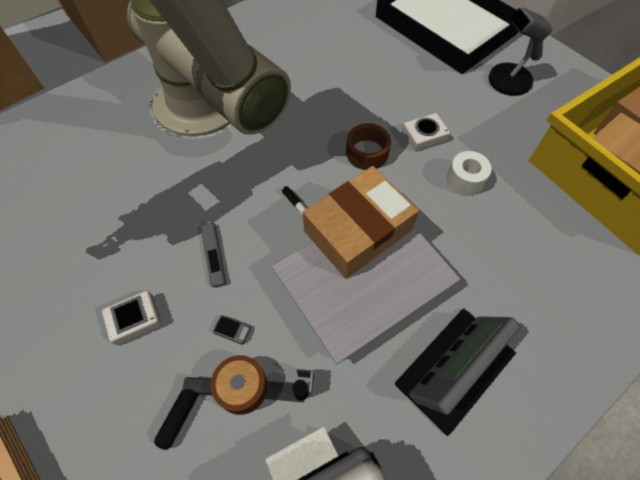

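The top view has the square print sensor at (496,297) and the round zero sensor at (143,292). The parcel, around (289,228), hangs over the near edge (bottom of the picture) and maybe the left edge of the plate (251,144)-(381,151)-(375,252). The marker lies at (310,295), just in front of the parcel. Next I'll measure these.

```bash
cat > h.py <<'E'
import numpy as np,cv2
def world(d,u=None,v=None):
    z=d["range_z"];vv,uu=np.mgrid[0:480,0:640]
    P=np.stack([(uu-d["cx"])/d["fx"]*z,-(vv-d["cy"])/d["fy"]*z,-z,np.ones_like(z)],-1)
    return (P@np.asarray(d["cam_to_world"]).T)[...,:3]
def ray(d,u,v,h):
    T=np.asarray(d["cam_to_world"]);r=T[:3,:3]@np.array([(u-d["cx"])/d["fx"],-(v-d["cy"])/d["fy"],-1.])
    return T[:3,3]+r*(h-T[2,3])/r[2]
def rect(d,m,h):
    c=max(cv2.findContours(m.astype(np.uint8),cv2.RETR_EXTERNAL,cv2.CHAIN_APPROX_NONE)[0],key=cv2.contourArea)
    w=np.array([ray(d,*p[0],h)[:2] for p in c],np.float32)
    return cv2.minAreaRect(w),cv2.boxPoints(cv2.minAreaRect(w))
E
cat > meas.py <<'E'
import sys
from h import *
def meas(d,roi=(235,400,130,275)):
    W=world(d);ok=d["range_z"]>0;Z=W[...,2]
    R=np.zeros(Z.shape,bool);R[roi[2]:roi[3],roi[0]:roi[1]]=1
    mp=ok&R&(abs(Z-135)<12)
    print("parcel z",np.median(Z[mp]));r,b=rect(d,mp,135);print("parcel",r,b.round(1).tolist())
    ml=ok&R&(abs(Z-60)<10)
    print("plate z",np.median(Z[ml]));
    return r,b,ml,W
if __name__=="__main__":
    d=dict(np.load("top0.npz"));r,b,ml,W=meas(d)
    c=max(cv2.findContours(ml.astype(np.uint8),0,1)[0],key=cv2.contourArea)
    a=cv2.approxPolyDP(c,3,True)[:,0]
    for p in a: print("plate vtx",p,ray(d,*p,60).round(1))
    Z=W[...,2]
    n,l,s,_=cv2.connectedComponentsWithStats(((Z>9)&(d["range_z"]>0)).astype(np.uint8))
    for i in range(1,n):
        if s[i][4]>60:
            m=l==i;h=np.percentile(Z[m],90)
            print(s[i][:5],"h",h.round(),"xy",[ (np.percentile(W[m][:,k],2).round(),np.percentile(W[m][:,k],98).round()) for k in (0,1)])
    g=d["color"].max(2)
    for nm,x0,x1,y0,y1 in(("print",465,525,270,325),("zero",112,175,265,320)):
        sub=(g[y0:y1,x0:x1]<60);n,l,s,c=cv2.connectedComponentsWithStats(sub.astype(np.uint8))
        i=1+np.argmax(s[1:,4]);u,v=c[i]+[x0,y0];print(nm,u,v,s[i],ray(d,u,v,36).round(1))
E
python3 meas.py
```

```text
parcel z 135.09782092866965
parcel ((558.3642578125, 43.54780197143555), (169.77206420898438, 130.3353271484375), 89.1499252319336) [[491.8999938964844, -40.400001525878906], [622.2999877929688, -42.29999923706055], [624.7999877929688, 127.5], [494.5, 129.39999389648438]]
plate z 59.95904092489161
plate vtx [251 143] [751.6 126.1  60. ]
plate vtx [247 194] [640.7 134.6  60. ]
plate vtx [331 194] [638.1 -43.3  60. ]
plate vtx [332 250] [519.1 -43.3  60. ]
plate vtx [374 252] [ 513.6 -131.    60. ]
plate vtx [380 152] [ 728.  -149.8   60. ]
[  398     0   116   130 11597] h 155.0 xy [(np.float64(793.0), np.float64(1007.0)), (np.float64(-393.0), np.float64(-207.0))]
[    0    32   101   172 14645] h 149.0 xy [(np.float64(637.0), np.float64(944.0)), (np.float64(476.0), np.float64(645.0))]
[ 251   67   97   66 5166] h 106.0 xy [(np.float64(802.0), np.float64(889.0)), (np.float64(-77.0), np.float64(113.0))]
[ 585  114   55  173 7696] h 56.0 xy [(np.float64(446.0), np.float64(798.0)), (np.float64(-707.0), np.float64(-624.0))]
[  242   143   139   121 14790] h 136.0 xy [(np.float64(497.0), n
[... 1055 characters left out ...]
t64(456.0)), (np.float64(-432.0), np.float64(-342.0))]
[ 183  290   51   48 1103] h 49.0 xy [(np.float64(345.0), np.float64(438.0)), (np.float64(172.0), np.float64(267.0))]
[   0  336   43  144 5881] h 54.0 xy [(np.float64(64.0), np.float64(344.0)), (np.float64(573.0), np.float64(657.0))]
[  256   366   275   114 16511] h 638.0 xy [(np.float64(155.0), np.float64(316.0)), (np.float64(-155.0), np.float64(80.0))]
[596 462  44  18 439] h 313.0 xy [(np.float64(145.0), np.float64(171.0)), (np.float64(-468.0), np.float64(-433.0))]
print 495.6031746031746 295.5079365079365 [ 20  15  22  22 378] [ 418.8 -390.3   36. ]
zero 142.22955974842768 292.1635220125786 [ 21  17  20  21 318] [437.2 360.5  36. ]
```

Plate centre is about (632,-2) with yaw about -4.9°. In plate axes the parcel is centred near (-78,+40) and turned +4°, overhanging only the near edge by about 38 mm. I'll push along plate x with open fingers, square to the plate, so the two contacts also straighten the parcel.

Emit:
carry_out:
  plan:
    - [85,[0,0,0],[0,0,0.96]]
    - [85,[0,0,0],[0,0,0.96]]
    - [85,[0,0,0],[0,0,0.96]]
    - [85,[0,0,0],[0,0,0.95]]
    - [85,[12,-29,0],[0,0,0]]
    - [85,[12,-29,0],[0,0,0]]
    - [85,[12,-29,0],[0,0,0]]
    - [85,[12,-29,0],[0,0,0]]
    - [85,[12,-29,0],[0,0,0]]
    - [85,[12,-29,0],[0,0,0]]
    - [85,[12,-29,0],[0,0,0]]
    - [85,[12,-29,0],[0,0,0]]
    - [85,[12,-29,0],[0,0,0]]
    - [85,[12,-29,0],[0,0,0]]
    - [85,[12,-29,0],[0,0,0]]
    - [85,[12,-29,0],[0,0,0]]
    - [85,[12,-29,0],[0,0,0]]
    - [85,[12,-29,0],[0,0,0]]
    - [85,[12,-29,0],[0,0,0]]
    - [85,[12,-29,0],[0,0,0]]

```text
time_s: 1.77
eef_pos: [394.2, -51.5, 231.2]
ee_rot: [-0.0, 0.999, -0.043, -0.0]
force: [0.1, -2.5, -0.5]
grip_width: 0.993
```

```bash
cat > st.py <<'E'
from rig import ctrl
import numpy as np
from scipy.spatial.transform import Rotation as R
s=ctrl.sense();q=s["ee_rot"];M=R.from_quat([q[1],q[2],q[3],q[0]]).as_matrix()
a=np.radians(-4.9);C=np.array([632.5,-2.5]);e=np.array([[np.cos(a),np.sin(a)],[-np.sin(a),np.cos(a)]])
p=s["eef_pos"]
print("t",s["time_s"],"tcp",p.round(1),"plate xy",(e@(p[:2]-C)).round(1),"toolx ang",np.degrees(np.arctan2(M[1,0],M[0,0])).round(2),"tilt",np.degrees(np.arccos(-M[2,2])).round(2),"F",s["force"].round(2),"g",round(s["grip_width"],2))
for n,t in(("print",[418.8,-390.3,55]),("toolaxes",None)):
    if t: print(n,"delta in tool axes",(M.T@(np.array(t)-p)).round(1))
E
python3 st.py
```

```text
t 1.7667 tcp [394.2 -51.5 231.2] plate xy [-233.3  -69.1] toolx ang -4.88 tilt 0.01 F [ 0.07 -2.45 -0.53] g 0.99
print delta in tool axes [ 53.4 335.5 176.2]
```

Emit:
carry_out:
  plan:
    - [85,[9,-22,0],[0,0,0]]
    - [85,[9,-22,0],[0,0,0]]
    - [85,[9,-22,0],[0,0,0]]
    - [85,[8,-22,0],[0,0,0]]
    - [85,[8,-21,0],[0,0,0]]
    - [85,[0,0,20],[0,0,0]]
    - [85,[0,0,25],[0,0,0]]
    - [85,[0,0,25],[0,0,0]]
    - [85,[0,0,25],[0,0,0]]
    - [85,[0,0,25],[0,0,0]]
    - [85,[0,0,20],[0,0,0]]
    - [85,[0,0,18],[0,0,0]]
    - [85,[0,0,0],[0,0,0]]
    - [85,[0,0,0],[0,0,0]]

```text
time_s: 2.93
eef_pos: [445.7, 51.9, 73.1]
ee_rot: [-0.0, 0.999, -0.043, -0.001]
force: [-0.7, 0.6, 1.0]
grip_width: 0.993
```

```bash
python3 st.py
python3 - <<'E'
from rig import ctrl
import cv2
cv2.imwrite("pics/scene1.png",ctrl.capture("scene")["color"])
E
```

```text
t 2.9333 tcp [445.7  51.9  73.1] plate xy [-190.8   38.2] toolx ang -4.88 tilt 0.1 F [-0.73  0.55  0.96] g 0.99
print delta in tool axes [ 10.9 442.9  18.1]
```

View pics/scene1.png

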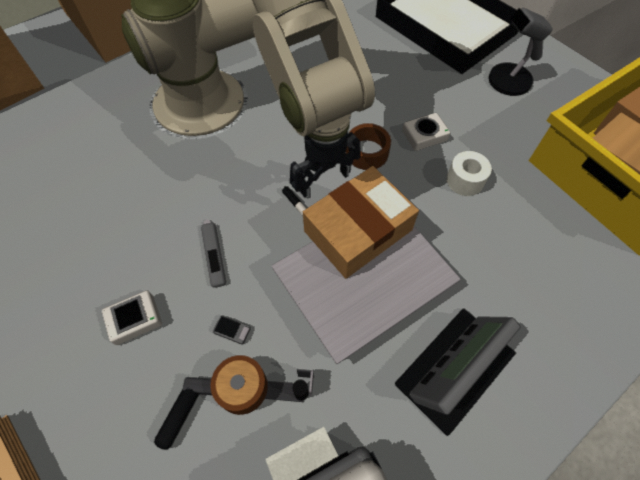

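The hand, around (325,160), stands behind the parcel's near face with the fingers open and clear of everything. I'll start the push gently.

Emit:
carry_out:
  plan:
    - [85,[4,0,0],[0,0,0]]
    - [85,[4,0,0],[0,0,0]]
    - [85,[4,0,0],[0,0,0]]
    - [85,[3,0,0],[0,0,0]]
    - [85,[3,0,0],[0,0,0]]
    - [85,[3,0,0],[0,0,0]]
    - [85,[3,0,0],[0,0,0]]
    - [85,[3,0,0],[0,0,0]]
    - [85,[3,0,0],[0,0,0]]
    - [85,[3,0,0],[0,0,0]]
    - [85,[3,0,0],[0,0,0]]
    - [85,[3,0,0],[0,0,0]]
    - [85,[3,0,0],[0,0,0]]
    - [85,[3,0,0],[0,0,0]]
    - [85,[3,0,0],[0,0,0]]

```text
time_s: 4.23
eef_pos: [494.0, 47.7, 73.2]
ee_rot: [-0.0, 0.999, -0.043, -0.0]
force: [-3.0, -0.4, 0.1]
grip_width: 0.991
```

```bash
python3 st.py
cat > look.py <<'E'
import sys
from rig import ctrl
from meas import *
a=np.radians(-4.9);C=np.array([632.5,-2.5]);e=np.array([[np.cos(a),np.sin(a)],[-np.sin(a),np.cos(a)]])
d=ctrl.capture("top");cv2.imwrite("pics/%s.png"%sys.argv[1],d["color"])
r,b,_,_=meas(d);print("corners in plate",((b-C)@e.T).round(1).tolist(),"centre",(e@(np.array(r[0])-C)).round(1))
E
python3 look.py top2
```

```text
t 4.2333 tcp [494.   47.7  73.2] plate xy [-142.3   38.2] toolx ang -4.9 tilt 0.02 F [-3.02 -0.44  0.14] g 0.99
print delta in tool axes [-37.6 442.8  18.2]
parcel z 135.19530346891543
parcel ((571.2897338867188, 39.440711975097656), (169.64788818359375, 134.50755310058594), 84.94453430175781) [[496.79998779296875, -39.099998474121094], [630.7999877929688, -51.0], [645.7999877929688, 118.0], [511.79998779296875, 129.89999389648438]]
plate z 60.00185022839918
corners in plate [[-132.1, -48.1], [2.5, -48.4], [2.9, 121.2], [-131.6, 121.6]] centre [-64.6  36.6]
```

View pics/top2.png

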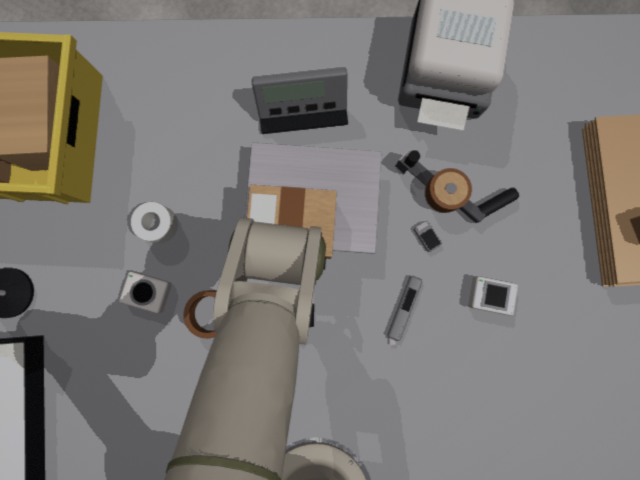

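The push works: the parcel, at about (290,220), is now square to the plate, with its far edge at plate x≈3 and the force near 3 N. I'll push about 57 mm more.

Emit:
carry_out:
  plan:
    - [85,[3,0,0],[0,0,0]]
    - [85,[3,0,0],[0,0,0]]
    - [85,[3,0,0],[0,0,0]]
    - [85,[3,0,0],[0,0,0]]
    - [85,[3,0,0],[0,0,0]]
    - [85,[3,0,0],[0,0,0]]
    - [85,[3,0,0],[0,0,0]]
    - [85,[3,0,0],[0,0,0]]
    - [85,[3,0,0],[0,0,0]]
    - [85,[3,0,0],[0,0,0]]
    - [85,[3,0,0],[0,0,0]]
    - [85,[3,0,0],[0,0,0]]
    - [85,[3,0,0],[0,0,0]]
    - [85,[3,0,0],[0,0,0]]
    - [85,[3,0,0],[0,0,0]]
    - [85,[3,0,0],[0,0,0]]
    - [85,[3,0,0],[0,0,0]]
    - [85,[3,0,0],[0,0,0]]
    - [85,[2,0,0],[0,0,0]]
    - [85,[1,0,0],[0,0,0]]

```text
time_s: 5.95
eef_pos: [550.9, 42.9, 73.3]
ee_rot: [-0.0, 0.999, -0.043, 0.0]
force: [-2.9, -0.7, -0.8]
grip_width: 0.999
```

```bash
python3 st.py; python3 look.py top3
```

```text
t 5.95 tcp [550.9  42.9  73.3] plate xy [-85.2  38.2] toolx ang -4.89 tilt 0.0 F [-2.88 -0.66 -0.76] g 1.0
print delta in tool axes [-94.7 442.9  18.2]
parcel z 135.17715497354686
parcel ((620.9254760742188, 35.25901794433594), (169.67466735839844, 149.10992431640625), 84.89900970458984) [[539.0999755859375, -42.599998474121094], [687.5999755859375, -55.900001525878906], [702.7000122070312, 113.0999984741211], [554.2000122070312, 126.4000015258789]]
plate z 59.988370226044424
corners in plate [[-89.6, -47.9], [59.5, -48.5], [60.1, 121.2], [-89.0, 121.7]] centre [-14.8  36.6]
```

Far edge at 60 mm, side edges at -48 and +121, so the parcel is wholly on the plate. Now I back off and rise, and then look again.

Emit:
carry_out:
  plan:
    - [85,[-3,0,0],[0,0,0]]
    - [85,[-6,0,0],[0,0,0]]
    - [85,[-12,0,0],[0,0,0]]
    - [85,[-20,0,0],[0,0,0]]
    - [85,[-20,0,0],[0,0,0]]
    - [85,[-20,0,0],[0,0,0]]
    - [85,[-20,0,0],[0,0,0]]
    - [40,[0,0,-25],[0,0,0]]
    - [0,[0,0,-25],[0,0,0]]
    - [0,[0,0,-25],[0,0,0]]
    - [0,[0,0,-25],[0,0,0]]
    - [0,[0,25,0],[0,0,0]]
    - [0,[0,30,0],[0,0,0]]
    - [0,[0,30,0],[0,0,0]]
    - [0,[0,30,0],[0,0,0]]
    - [0,[0,30,0],[0,0,0]]
    - [0,[0,30,0],[0,0,0]]
    - [0,[0,30,0],[0,0,0]]
    - [0,[0,0,0],[0,0,0]]
    - [0,[0,0,0],[0,0,0]]

```text
time_s: 7.67
eef_pos: [432.0, -153.5, 173.3]
ee_rot: [0.0, 0.999, -0.044, 0.0]
force: [0.9, 1.3, 0.3]
grip_width: -0.0
```

```bash
python3 st.py; python3 look.py top4
```

```text
t 7.6667 tcp [ 432.  -153.5  173.3] plate xy [-186.8 -167.6] toolx ang -5.03 tilt 0.02 F [0.91 1.25 0.31] g -0.0
print delta in tool axes [  7.5 237.  118.3]
parcel z 135.1285101063396
parcel ((629.1632690429688, 34.54656982421875), (169.5204620361328, 132.5523681640625), 85.16682434082031) [[556.0, -44.29999923706055], [688.0999755859375, -55.5], [702.2999877929688, 113.4000015258789], [570.2999877929688, 124.5999984741211]]
plate z 59.92193349436752
corners in plate [[-72.7, -48.2], [59.9, -48.1], [59.7, 121.5], [-72.9, 121.3]] centre [-6.5 36.6]
```

View pics/top4.png

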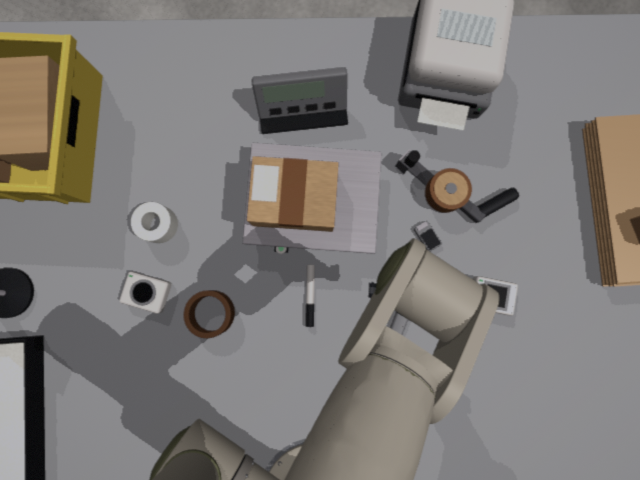

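The parcel is wholly on the plate, around (292,193), and the marker and the rest are unmoved. I'll cross-check the print window in the scene view.

Run:
```python
from h import *
d=dict(np.load("scene0.npz"));g=d["color"].max(2)
x0,x1,y0,y1=95,165,285,348
n,l,s,c=cv2.connectedComponentsWithStats((g[y0:y1,x0:x1]<60).astype(np.uint8));i=1+np.argmax(s[1:,4])
u,v=c[i]+[x0,y0];print(u,v,s[i],ray(d,u,v,36))
```

```text
128.103690685413 314.0175746924429 [ 19  14  29  31 569] [ 420.10297423 -388.36705351   36.        ]
```

Emit:
carry_out:
  plan:
    - [0,[1,30,0],[0,0,0]]
    - [0,[1,30,0],[0,0,0]]
    - [0,[1,30,0],[0,0,0]]
    - [0,[1,30,0],[0,0,0]]
    - [0,[1,30,0],[0,0,0]]
    - [0,[1,30,0],[0,0,0]]
    - [0,[1,30,0],[0,0,0]]
    - [0,[0,27,0],[0,0,0]]
    - [0,[0,0,20],[0,0,0]]
    - [0,[0,0,20],[0,0,0]]
    - [0,[0,0,15],[0,0,0]]
    - [0,[0,0,0],[0,0,0]]

```text
time_s: 8.72
eef_pos: [419.0, -387.1, 115.4]
ee_rot: [-0.002, 0.999, -0.042, -0.002]
force: [-0.3, 1.2, 0.1]
grip_width: 0.0
```

```bash
python3 st.py
python3 - <<'E'
from rig import ctrl
import cv2
cv2.imwrite("pics/scene5.png",ctrl.capture("scene")["color"])
E
```

```text
t 8.7167 tcp [ 419.  -387.1  115.4] plate xy [-179.9 -401.4] toolx ang -4.81 tilt 0.32 F [-0.31  1.21  0.14] g 0.0
print delta in tool axes [ 0.3  3.5 60.4]
```

View pics/scene5.png

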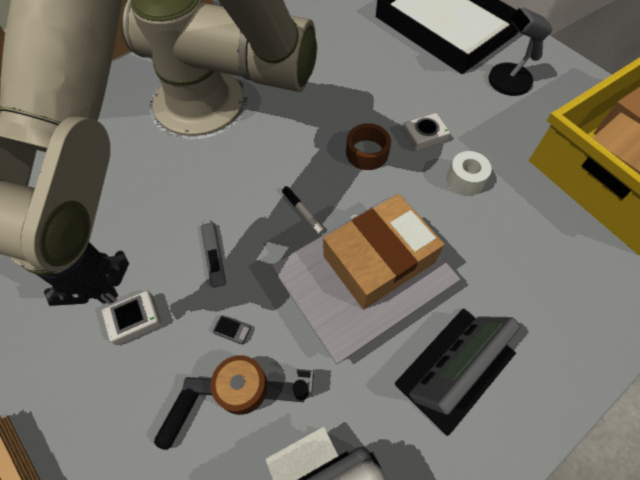

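Both cameras put the window at about (419.5,-389), and the hand at (90,280) is above it. A quick check of where the tip should appear in the picture before I descend.

Run:
```python
from h import *
d=dict(np.load("scene0.npz"));T=np.linalg.inv(d["cam_to_world"])
for p in([419,-387,115.4],[419,-387,134]):
    c=T@np.array(p+[1]);print(d["cx"]+d["fx"]*c[0]/-c[2],d["cy"]+d["fy"]*c[1]/c[2])
im=cv2.imread("pics/scene5.png")[220:350,30:180];cv2.imwrite("pics/crop5.png",cv2.resize(im,None,fx=4,fy=4))
```

```text
110.61576187013341 297.52593943179807
105.9369844086244 293.4489688311894
```

View pics/crop5.png

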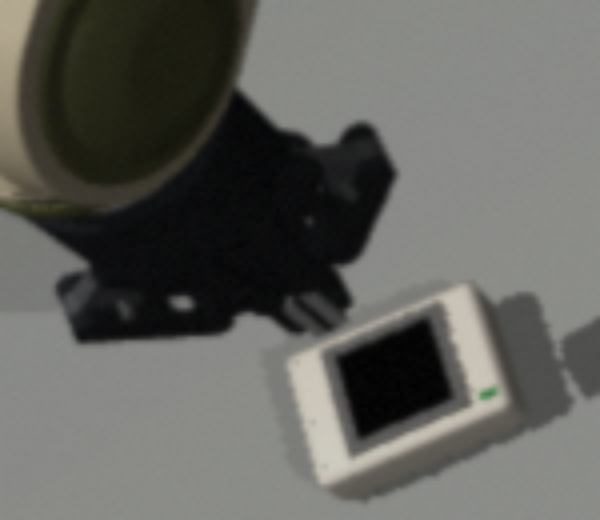

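The shut fingertips appear at (110,299), where the projection predicts them. I'll descend 50 mm and hold for more than 2 s.

Emit:
carry_out:
  plan:
    - [0,[0,2,10],[0,0,0]]
    - [0,[0,0,10],[0,0,0]]
    - [0,[0,0,10],[0,0,0]]
    - [0,[0,0,10],[0,0,0]]
    - [0,[0,0,8],[0,0,0]]
    - [0,[0,0,2],[0,0,0]]
    - [0,[0,0,0],[0,0,0]]
    - [0,[0,0,0],[0,0,0]]
    - [0,[0,0,0],[0,0,0]]
    - [0,[0,0,0],[0,0,0]]
    - [0,[0,0,0],[0,0,0]]
    - [0,[0,0,0],[0,0,0]]
    - [0,[0,0,0],[0,0,0]]
    - [0,[0,0,0],[0,0,0]]
    - [0,[0,0,0],[0,0,0]]
    - [0,[0,0,0],[0,0,0]]
    - [0,[0,0,0],[0,0,0]]
    - [0,[0,0,0],[0,0,0]]
    - [0,[0,0,0],[0,0,0]]
    - [0,[0,0,0],[0,0,0]]

```text
time_s: 10.43
eef_pos: [419.1, -391.5, 68.3]
ee_rot: [0.0, 0.999, -0.043, 0.0]
force: [0.2, 0.5, 0.1]
grip_width: 0.005
```

```bash
python3 st.py
```

```text
t 10.4333 tcp [ 419.1 -391.5   68.3] plate xy [-179.3 -405.8] toolx ang -4.88 tilt 0.0 F [0.2  0.48 0.08] g 0.0
print delta in tool axes [-0.4 -1.1 13.3]
```

Emit:
carry_out:
  plan:
    - [0,[0,0,0],[0,0,0]]
    - [0,[0,0,0],[0,0,0]]
    - [0,[0,0,0],[0,0,0]]
    - [0,[0,0,0],[0,0,0]]
    - [0,[0,0,0],[0,0,0]]
    - [0,[0,0,0],[0,0,0]]
    - [0,[0,0,0],[0,0,0]]
    - [0,[0,0,0],[0,0,0]]
    - [0,[0,0,0],[0,0,0]]
    - [0,[0,0,0],[0,0,0]]
    - [0,[0,0,0],[0,0,0]]
    - [0,[0,0,0],[0,0,0]]
    - [0,[0,0,0],[0,0,0]]
    - [0,[0,0,0],[0,0,0]]
    - [0,[0,0,0],[0,0,0]]
    - [0,[0,0,0],[0,0,0]]
    - [0,[0,0,0],[0,0,0]]
    - [0,[0,0,0],[0,0,0]]

```text
time_s: 11.93
eef_pos: [419.1, -391.5, 68.3]
ee_rot: [-0.0, 0.999, -0.043, 0.0]
force: [-0.2, -0.1, -0.3]
grip_width: -0.0
```

```bash
python3 st.py;python3 look.py top6
```

```text
t 11.9333 tcp [ 419.1 -391.5   68.3] plate xy [-179.4 -405.8] toolx ang -4.89 tilt 0.0 F [-0.24 -0.08 -0.3 ] g -0.0
print delta in tool axes [-0.4 -1.1 13.3]
parcel z 135.1060545405312
parcel ((629.1632690429688, 34.54656982421875), (169.5204620361328, 132.5523681640625), 85.16682434082031) [[556.0, -44.29999923706055], [688.0999755859375, -55.5], [702.2999877929688, 113.4000015258789], [570.2999877929688, 124.5999984741211]]
plate z 59.96540447452617
corners in plate [[-72.7, -48.2], [59.9, -48.1], [59.7, 121.5], [-72.9, 121.3]] centre [-6.5 36.6]
```

Held about 2.7 s, with the tips 32 mm above the window and 2 mm off its middle. Now I draw away.

Emit:
carry_out:
  plan:
    - [0,[0,0,-10],[0,0,0]]
    - [0,[0,0,-20],[0,0,0]]
    - [0,[0,0,-25],[0,0,0]]
    - [0,[0,0,-25],[0,0,0]]
    - [0,[0,0,-25],[0,0,0]]
    - [0,[0,0,-25],[0,0,0]]
    - [0,[0,0,-25],[0,0,0]]
    - [0,[-20,0,-15],[0,0,0]]
    - [0,[-20,0,0],[0,0,0]]
    - [0,[-20,0,0],[0,0,0]]
    - [0,[-10,0,0],[0,0,0]]
    - [0,[0,0,0],[0,0,0]]
    - [0,[0,0,0],[0,0,0]]
    - [0,[0,0,0],[0,0,0]]

```text
time_s: 13.15
eef_pos: [350.0, -385.6, 238.4]
ee_rot: [0.0, 0.999, -0.043, 0.0]
force: [0.6, 0.5, -0.0]
grip_width: 0.0
```

```bash
python3 st.py;python3 look.py top7; python3 -c "
from rig import ctrl
print(ctrl.finish_job())"
```

```text
t 13.15 tcp [ 350.  -385.6  238.4] plate xy [-248.7 -405.8] toolx ang -4.87 tilt 0.02 F [ 0.64  0.47 -0.02] g 0.0
print delta in tool axes [ 68.8  -1.2 183.4]
parcel z 135.1416361445148
parcel ((629.0291748046875, 34.557857513427734), (169.52049255371094, 132.82142639160156), 85.16691589355469) [[555.7000122070312, -44.29999923706055], [688.0999755859375, -55.5], [702.2999877929688, 113.4000015258789], [570.0, 124.5999984741211]]
plate z 59.93587938353369
corners in plate [[-72.9, -48.2], [59.9, -48.1], [59.7, 121.5], [-73.1, 121.3]] centre [-6.6 36.6]
the job is handed in; nothing more can be done
None
```

View pics/top7.png

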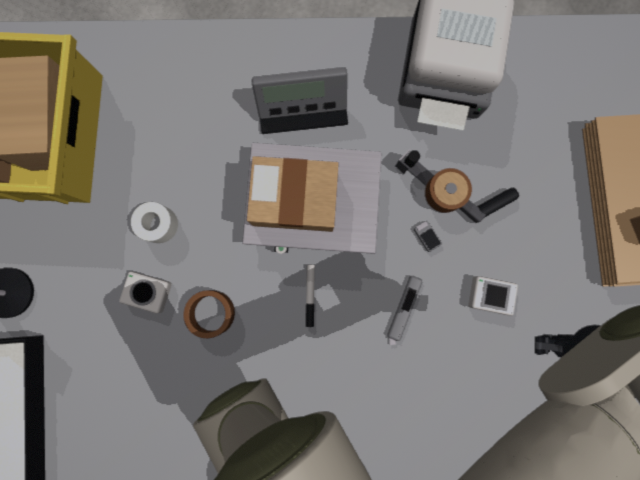

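The job is done and handed in at about 13 s; the interface gives no verdict, so what follows rests on my own checks.

- **Parcel:** I pushed it with the open fingers at about 3 N until it sat square and wholly on the plate. In the last top view its corners lie at plate x of about -73 to +60 mm and y of about -48 to +121 mm, inside the edges at ±110 and ±140 mm. It lies flat, and its position did not change after the hand came off.
- **Print:** I held the shut fingertips straight down for about 2.7 s. They were about 32 mm above the square window and about 2 mm from its middle. The two cameras agreed on the window to about 2 mm. The hand then withdrew to roughly 200 mm from it.
- **Everything else:** The final picture shows the other items where they started; I checked this by eye rather than measuring each one. I never went near the zero sensor.

One measurement disagreed. The depth mask made the parcel 132.8 mm long instead of 130 mm, and up to 149 mm while the hand was beside it. That comes from its near face or the hand being counted in, so during the push I relied on the far edge. No check failed.

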